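# Angle the tube block past the air tap into the reader's bay

## Task

Load the long tube block into the open bay of the low white reader by pushing it along the worktop with the fingertips, never lifting it: the air tap stands in front of the bay's right side, so push the block's right end in behind the tap first, slide it along, then swing the left end in. Finish with the block square between the bay's two cheeks and home against the back wall along its whole length, all four tubes still in their wells, and the two vials beside the reader left where they are.

Things in the scene. Friction and masses are not known exactly. Their poses are not given: they have to be found in the camera images.
- tube_block: Grey plastic bar drilled with one row of ten wells, 44 mm (its x) by 260 mm (its y, the long way) by 40 mm high, about 0.45 kg, loose on the worktop. Origin: centre of its underside. At yaw 0 its y axis points to the robot's left and its x axis away from the robot. Wells: 18 mm across, 34 mm deep, 24 mm apart. It needs a few newtons to slide.
- end_right (a point): Middle of the block's right end face (block frame 0, -130, 20 mm).
- end_left (a point): Middle of the block's left end face (block frame 0, +130, 20 mm).
- reader: Low white bench-top reader, fixed, 330 mm wide, 118 mm deep, 72 mm high, with a loading bay at its front: 270 mm wide, open to the front and above, its floor the bare worktop. Origin: on the worktop at the foot of the bay's upright back wall, midway between the cheeks; x points into the reader (away from the robot), y to its left.
- cheek_left (a point): Front of the bay's left cheek at its inner face, 22 mm up (reader frame -30, +135, 22 mm). The cheek is 30 mm thick (y +135 to +165 mm), 44 mm high, edges rounded 5 mm.
- cheek_right (a point): Front of the bay's right cheek at its inner face, 22 mm up (reader frame -46, -135, 22 mm). The cheek is 30 mm thick (y -135 to -165 mm), 44 mm high, edges rounded 5 mm.
- tap: Bench air tap, fixed: upright steel column, foot 33 mm across and 5 mm high, stem 27 mm, head 33 mm from 90 mm up, nozzle to the right, 150 mm tall. Origin: centre of its foot. It stands about 82 mm in front of the bay's back wall and 45 to 65 mm in from the right cheek: the 44 mm wide block has some 21 mm to spare behind it, and the way from tap to left cheek is shorter than the block.
- tube_1: Capped tube, 16 mm across (cap 19 mm), 56 mm tall, standing loose in a well of the block and 22 mm proud of it. Origin: centre of its underside, about -84 mm along the block's y.
- tube_2: Capped tube, 16 mm across (cap 19 mm), 56 mm tall, standing loose in a well of the block and 22 mm proud of it. Origin: centre of its underside, about -12 mm along the block's y.
- tube_3: Capped tube, 16 mm across (cap 19 mm), 56 mm tall, standing loose in a well of the block and 22 mm proud of it. Origin: centre of its underside, about +12 mm along the block's y.
- tube_4: Capped tube, 16 mm across (cap 19 mm), 56 mm tall, standing loose in a well of the block and 22 mm proud of it. Origin: centre of its underside, about +84 mm along the block's y.
- vial_1: Brown vial with white cap, 32 mm across, 75 mm tall, loose, to the right of the tap in front of the reader's right end. Origin: centre of its underside. Leave it.
- vial_2: White vial with blue cap, 36 mm across, 85 mm tall, loose, beside the brown one. Origin: centre of its underside. Leave it.

How it is judged:
On the way:
1. The block's right end has gone in behind the tap while its left end is still outside the bay (x of end_right in the frame of reader above -0.062 m and y of end_right in the frame of tap below -0 m and x of end_left in the frame of reader below -0.045 m), for 0.1 s.
At the end, for the whole second after the job is handed in: The block lies flat in the bay between the cheeks, both ends within 8 mm of touching the back wall, at rest; the four tubes stand upright in their wells; each vial is within 20 mm of where it stood (x of end_left in the frame of reader between -0.03 and -0.015 m and x of end_right in the frame of reader between -0.03 and -0.015 m and y of tube_block in the frame of reader between -0.008 and 0.008 m and angle between tube_block's own z axis and vertical below 0.05 rad and height (world z) of tube_block below 0.004 m and linear speed of tube_block below 0.01 m/s and angle between each of tube_1, tube_2, tube_3, tube_4's own z axis and vertical below 0.2 rad and horizontal distance between each of tube_1, tube_4 and tube_block below 0.09 m and horizontal distance between each of tube_2, tube_3 and tube_block below 0.018 m and distance of each of vial_1, vial_2 from where it was at the start of the episode below 0.02 m).
It fails at once if the block is lifted off the worktop or tipped (height (world z) of tube_block above 0.01 m or angle between tube_block's own z axis and vertical above 0.12 rad).
It fails at once if a tube is lifted out of its well or tipped out (angle between any of tube_1, tube_2, tube_3, tube_4's own z axis and vertical above 0.5 rad or height (world z) of any of tube_1, tube_2, tube_3, tube_4 above 0.022 m).
It fails at once if a vial beside the reader is knocked over or shoved away (angle between any of vial_1, vial_2's own z axis and vertical above 0.5 rad or distance of any of vial_1, vial_2 from where it was at the start of the episode above 0.03 m).
It also fails if it takes over 61 s, if anything falls off the work surface, if the arm or the gripper's body presses on something with over 40 N, if the wrist force passes 120 N, or if a joint passes its speed limit or range.

## Robot

A 6-joint arm with a two-finger parallel gripper is mounted at the origin on the work surface; the furniture and walls round the work are solid. World frame = base frame: x ahead of the robot, y to its left, z up, the work surface at z = 0. Lengths are in m, angles in rad, forces in N, time in s.
With the tool pointing down it reaches from about 0.35 to 0.85 m from the base axis. Payload 8.1 kg.
Tool frame: the origin (TCP) lies at the very end of the fingers, on their centre line; the grasp point (between the pads) lies 19 mm behind it (arm.grip_depth is the distance from the TCP to the grasp point, in m); z points along the fingers, y is the line along which they close (so a half turn about z gives the same grasp; the last joint's range is limited). The gripper opens to 93 mm and grips with 3 to 60 N. Pads are 15 mm wide; open, the fingers measure 128 mm over their backs; the gripper's body (75 mm by 188 mm) begins 65 mm behind the grasp point.
Start: joints at [1.084, 0.13, 1.488, -0, 1.523, -0.085], TCP at [0.235, 0.552, 0.188] pointing down, gripper open.
Joint ranges: [-2.96, 2.96], [-0.89, 2.26], [0.02, 2.5], [-1.34, 4.48], [0, 2.73], [-2.66, 2.66]. Speed limits (rad/s): [2.39, 2.39, 2.79, 3.14, 3.14, 3.14].

## Interface

Orientations are given as a unit quaternion [w, x, y, z].
In Python, from station import arm gives the robot as it stands. The module is installed in compiled form; this text tells all that it offers.
- The arm moves only by the tool drive_tool, never from a script. Its argument "increments" is a list of rows, each a list of 5 numbers: the opening, from -1 (shut) to 1 (fully open), then the shift along the tool's x, y, z in m, then the turn about the tool's z in rad. A call has 1 to 20 rows; each row shifts and turns the commanded pose from where the row before left it, along the tool's axes as they then stand; what a row does not reach is not made up. A row lasts 1/12 s, in which the tool goes at most 41.7 mm and 7.16 degrees, less where a joint would pass 70% of its speed; a pose out of reach is approached as far as the arm can. A call with a gripper value outside its range is refused whole. The fingers move at their own pace and stop on an object; "newtons" is the grip in N (left out, the last holds). Time passes only in rows, so rows that do not move let the fingers close. It gives the time, the measured TCP pose, the force, the opening and the grip force at its end, in the units of the state.
- arm.get_obs(): the state, without advancing time (a new reading comes with each control period).
- arm.capture(name): name is "scene" or "top" or "wrist"; returns a dict with "frame" (384x512x3 uint8, red, green, blue), "range_z" (384x512 float32, m along the optical axis (not along the pixel's ray), 0 where there is no reading), "intrinsics" (3x3 intrinsics, pixels), "cam_to_world" (4x4, takes a point from camera to world coordinates). Camera axes: x right, y down, z forward; pixel columns grow to the right and rows downward; lengths in m; the calibration is good to about 2 mm. A picture is of the moment at which its call begins.
- arm.job_done(): hands the job in; it is judged then, once.
The state is a dict: "clock": time; "qpos": joint angles; "joint_vel": joint speeds; "joint_torque": joint torques, N m; "ee_pos": TCP position; "tcp_rot": TCP orientation; "ft_force": force on the tool from outside, world axes, zero at the start; "moment": the same for the moment, N m; "finger_gap": finger opening in m; "grasp_force": force on a finger pad.
Only numpy, scipy, OpenCV 4.12 (cv2) and the standard library are available. Lean on these libraries where they do the work, as an engineer would, in place of code of your own. Each camera call takes 0.05 s, during which the arm holds its last target. There are 200 camera calls.

## Working session

There is one attempt and no reset: what is moved stays moved. The work goes in short steps, Python scripts to look and compute and a tool call to move; the robot and the scene stay as the last step left them, time stands still between calls to the robot, and variables do not carry over. Pictures are saved under pics/ and viewed, at most 10 in all, crops included, and the job is handed in when it is done.

Besides the shell and the picture viewer there is one more tool, called after "Call:" by a JSON object that holds its "api" and its "payload". drive_tool: Moves the arm, as the interface text tells. Its arguments: {"type":"object","properties":{"increments":{"type":"array"},"newtons":{"type":"number"}},"required":["increments"]}

```bash
mkdir -p pics; python3 - <<'E'
from station import arm
import cv2,numpy as np
o=arm.get_obs();print({k:np.round(v,3) for k,v in o.items()})
for n in ("top","scene"):
    c=arm.capture(n);cv2.imwrite(f"pics/{n}0.png",c["frame"][...,::-1]);np.savez(f"{n}0.npz",**c)
    print(n,c["intrinsics"].round(1),c["cam_to_world"].round(3))
E
```

```text
{'clock': np.float64(0.0), 'qpos': array([ 1.084,  0.131,  1.489,  0.   ,  1.523, -0.085]), 'joint_vel': array([ 0.   , -0.   , -0.001,  0.001, -0.001,  0.   ]), 'joint_torque': array([ 3.0000e-03, -5.5984e+01, -4.9176e+01,  7.7000e-02,  3.5000e-02,
       -0.0000e+00]), 'ee_pos': array([0.234, 0.552, 0.187]), 'tcp_rot': array([-0.   ,  0.2  ,  0.98 , -0.001]), 'ft_force': array([-0.644,  0.67 ,  0.275]), 'moment': array([ 0.029, -0.013,  0.007]), 'grasp_force': np.float64(0.0), 'finger_gap': np.float64(0.093)}
top [[477.8   0.  255.9]
 [  0.  477.8 195.7]
 [  0.    0.    1. ]] [[ 0.007 -0.989  0.147  0.393]
 [-1.    -0.004  0.026 -0.102]
 [-0.025 -0.147 -0.989  1.316]
 [ 0.     0.     0.     1.   ]]
scene [[379.1   0.  260.1]
 [  0.  379.1 189.7]
 [  0.    0.    1. ]] [[-0.833 -0.277  0.478  0.164]
 [-0.552  0.454 -0.699  0.509]
 [-0.024 -0.847 -0.531  0.517]
 [ 0.     0.     0.     1.   ]]
```

View pics/top0.png

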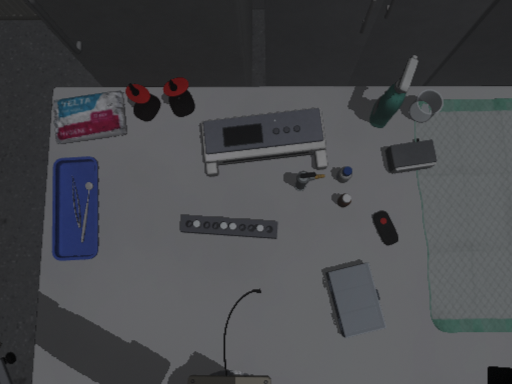

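View pics/scene0.png

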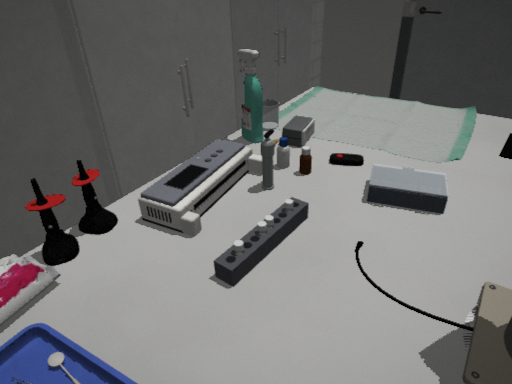

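Top view: the block is at about (229,227), the reader at (264,137) with cheeks at (212,168) and (321,158), the tap foot near (303,184), and the vials at (346,174) and (345,200). Next I measure them from depth.

```bash
cat > h.py <<'E'
import numpy as np,cv2
def pts(c):
    K=c["intrinsics"];T=c["cam_to_world"];d=c["range_z"]
    v,u=np.mgrid[:d.shape[0],:d.shape[1]]
    P=np.stack([(u-K[0,2])*d/K[0,0],(v-K[1,2])*d/K[1,1],d],-1)
    W=P@T[:3,:3].T+T[:3,3];W[d==0]=np.nan
    return W
def rect(p):
    return cv2.minAreaRect((p[:,:2]*1000).astype(np.float32))
def block(c,cx,cy,r=.17,lo=.033,hi=.046):
    """block top: largest connected patch at 40 mm"""
    W=pts(c);m=(W[...,2]>lo)&(W[...,2]<hi)&(np.hypot(W[...,0]-cx,W[...,1]-cy)<r)
    m=cv2.morphologyEx(m.astype(np.uint8),cv2.MORPH_CLOSE,np.ones((3,3)))
    n,l,s,_=cv2.connectedComponentsWithStats(m);i=1+s[1:,4].argmax()
    p=W[(l==i)&(W[...,2]>lo)&(W[...,2]<hi)];return p
E
python3 - <<'E'
import numpy as np,cv2
from h import *
for n in("top0","scene0"):
    c=dict(np.load(n+".npz"));W=pts(c);z=W[...,2]
    def reg(x0,x1,y0,y1,z0,z1):
        m=(W[...,0]>x0)&(W[...,0]<x1)&(W[...,1]>y0)&(W[...,1]<y1)&(z>z0)&(z<z1);return W[m]
    print(n,"table",np.nanmedian(reg(.3,.4,-.2,.2,-.05,.02)[:,2]))
    if n=="top0":
        for u,v in((229,227),(181,225),(276,230),(264,137),(212,168),(321,158),(303,178),(346,174),(345,200),(264,150)):print((u,v),W[v,u].round(3))
    p=reg(.2,.65,-.3,.3,.03,.046)
    b=block(c,.37,-.04);print("block",len(b),rect(b),b.mean(0).round(3))
    for nm,q in(("reader hi",reg(.4,.8,-.35,.2,.055,.08)),("tap",reg(.4,.55,-.25,-.1,.1,.16)),("stem",reg(.4,.53,-.245,-.16,.02,.085)),("vials",reg(.35,.55,-.4,-.25,.06,.1))):
        if len(q):print(nm,len(q),q.min(0).round(3),q.max(0).round(3),rect(q))
E
```

```text
top0 table 0.0006421253602939547
(229, 227) [0.497 0.002 0.057]
(181, 225) [0.503 0.132 0.043]
(276, 230) [ 0.491 -0.123  0.038]
(264, 137) [ 0.739 -0.09   0.069]
(212, 168) [0.66  0.052 0.04 ]
(321, 158) [ 0.686 -0.244  0.047]
(303, 178) [ 0.614 -0.189  0.136]
(346, 174) [ 0.636 -0.305  0.081]
(345, 200) [ 0.568 -0.302  0.075]
(264, 150) [ 0.703 -0.09   0.067]
block 846 ((499.65570068359375, -20.92547607421875), (206.57318115234375, 44.3790168762207), 86.42009735107422) [ 0.497 -0.034  0.041]
reader hi 5100 [ 0.487 -0.322  0.055] [0.8   0.097 0.08 ] ((643.2451171875, -112.64859008789062), (419.6036682128906, 313.4278869628906), 89.98995971679688)
scene0 table 0.0029159519278277868
block 1109 ((497.5528259277344, -20.78912353515625), (211.94529724121094, 46.27001190185547), 86.56175231933594) [ 0.49  -0.018  0.041]
reader hi 4260 [ 0.485 -0.317  0.055] [0.8   0.097 0.08 ] ((642.4420166015625, -108.28396606445312), (313.90130615234375, 414.96026611328125), 0.9817248582839966)
```

```bash
python3 - <<'E'
import numpy as np,cv2
from h import *
for n in("top0","scene0"):
    c=dict(np.load(n+".npz"));W=pts(c);z=W[...,2]
    def reg(x0,x1,y0,y1,z0,z1):
        m=(W[...,0]>x0)&(W[...,0]<x1)&(W[...,1]>y0)&(W[...,1]<y1)&(z>z0)&(z<z1);return W[m]
    b=block(c,.5,0,.2);print(n,"block",len(b),rect(b),b.mean(0).round(4))
    for nm,q in(("readertop",reg(.66,.85,-.3,.15,.06,.08)),("reader all",reg(.62,.85,-.29,.15,.02,.08)),("cheekL",reg(.63,.68,.02,.1,.036,.05)),("cheekR",reg(.63,.7,-.29,-.21,.036,.05)),("taphead",reg(.55,.68,-.25,-.15,.1,.17)),("stem",reg(.55,.66,-.23,-.15,.01,.088)),("v1",reg(.53,.605,-.36,-.26,.04,.1)),("v2",reg(.6,.67,-.36,-.26,.04,.1))):
        if len(q):print(nm,len(q),q.min(0).round(3),q.max(0).round(3),[np.round(a,1) for a in rect(q)])
    # front edge of back wall: per y column min x of z>.06
    t=reg(.66,.85,-.25,.06,.06,.08)
    yb=np.arange(-.22,.05,.01);xs=[]
    for y in yb:
        k=t[abs(t[:,1]-y)<.005];xs.append(k[:,0].min() if len(k) else np.nan)
    xs=np.array(xs);ok=~np.isnan(xs);print("front edge",np.polyfit(yb[ok],xs[ok],1).round(4),xs.round(3))
E
python3 -c "
import cv2
i=cv2.imread('pics/top0.png')[90:250,165:365];cv2.imwrite('pics/crop0.png',cv2.resize(i,(750,600),interpolation=3))"
```

```text
top0 block 1204 ((501.525146484375, 5.370399475097656), (259.31982421875, 44.701271057128906), 86.38774871826172) [0.5009 0.0052 0.0406]
readertop 4833 [ 0.674 -0.254  0.06 ] [0.85  0.148 0.08 ] [array([751.7, -50.9]), array([409.5, 170.4]), np.float64(86.3)]
reader all 5884 [ 0.638 -0.29   0.02 ] [0.85 0.15 0.08] [array([743.9, -70.2]), array([442.3, 206.4]), np.float64(89.3)]
cheekL 136 [0.642 0.024 0.036] [0.678 0.069 0.05 ] [array([660.3,  45.9]), array([32.4, 46.7]), np.float64(6.6)]
cheekR 154 [ 0.638 -0.29   0.036] [ 0.7   -0.228  0.049] [array([ 666. , -255.2]), array([86.7, 37.9]), np.float64(36.5)]
taphead 236 [ 0.604 -0.244  0.101] [ 0.635 -0.172  0.155] [array([ 626.2, -205.9]), array([31.2, 70. ]), np.float64(21.1)]
stem 44 [ 0.607 -0.197  0.01 ] [ 0.629 -0.173  0.077] [array([ 614.3, -181.8]), array([28.2, 15.2]), np.float64(51.2)]
v1 117 [ 0.558 -0.32   0.04 ] [ 0.588 -0.29   0.08 ] [array([ 572.3, -304. ]), array([30.4, 25.9]), np.float64(62.3)]
v2 158 [ 0.626 -0.322  0.042] [ 0.663 -0.288  0.089] [array([ 643.5, -304.2]), array([34.4, 30.1]), np.float64(39.5)]
front 
[... 779 characters left out ...]
 39.7]), np.float64(30.1)]
taphead 293 [ 0.601 -0.243  0.1  ] [ 0.63  -0.172  0.154] [array([ 614.2, -207.3]), array([70.4, 28.7]), np.float64(85.7)]
stem 279 [ 0.604 -0.196  0.01 ] [ 0.627 -0.176  0.088] [array([ 612.9, -183.1]), array([25.8, 13.2]), np.float64(34.4)]
v1 168 [ 0.555 -0.317  0.04 ] [ 0.585 -0.29   0.08 ] [array([ 570.3, -304.3]), array([29.2, 25.5]), np.float64(63.1)]
v2 207 [ 0.625 -0.317  0.04 ] [ 0.657 -0.289  0.09 ] [array([ 640.9, -302.8]), array([27.7, 32. ]), np.float64(86.3)]
front edge [-0.1193  0.6784] [0.705 0.701 0.702 0.702 0.7   0.699 0.698 0.696 0.695 0.693 0.693 0.693
 0.689 0.689 0.688 0.688 0.685 0.684 0.683 0.682 0.68  0.68  0.679 0.677
 0.675 0.676 0.674]
```

View pics/crop0.png

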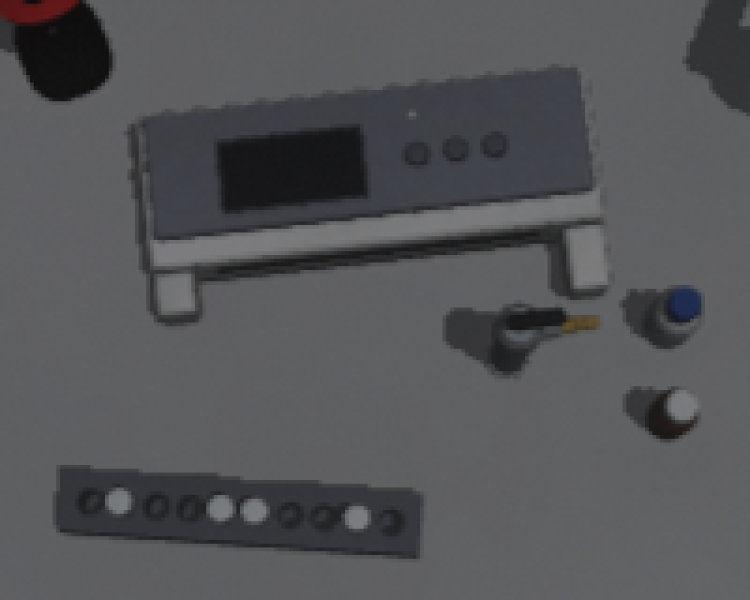

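```bash
cat >> h.py <<'E'
def R2(a):return np.array([[np.cos(a),-np.sin(a)],[np.sin(a),np.cos(a)]])
def toolh(o):
    from scipy.spatial.transform import Rotation as Ro
    w,x,y,z=o["tcp_rot"];m=Ro.from_quat([x,y,z,w]).as_matrix()
    return np.arctan2(-m[1,0],-m[0,0]),m   # heading of push direction (-x tool)
E
python3 - <<'E'
import numpy as np
from h import *
a=.121;R=R2(a)
for n in("top0","scene0"):
    W=pts(dict(np.load(n+".npz")));z=W[...,2]
    q=(W[...,:2]-[.692,-.103])@R  # provisional reader frame
    def rp(nm,x0,x1,y0,y1,z0,z1):
        m=(q[...,0]>x0)&(q[...,0]<x1)&(q[...,1]>y0)&(q[...,1]<y1)&(z>z0)&(z<z1);k=q[m]
        if len(k):print(n,nm,len(k),np.percentile(k,[0,3,50,97,100],axis=0).round(4).T.tolist(), z[m].max().round(3))
    rp("top",-.02,.1,-.2,.2,.06,.08)
    rp("wallface",-.02,.02,-.12,.12,.012,.055)
    rp("cheekL",-.08,-.006,.11,.19,.037,.05)
    rp("cheekR",-.08,-.006,-.19,-.11,.037,.05)
    rp("stem",-.12,-.05,-.11,-.03,.012,.088)
    rp("head",-.12,-.05,-.11,-.03,.1,.17)
E
```

```text
top0 top 4258 [[-0.0001, 0.005, 0.0501, 0.0971, 0.1], [-0.1536, -0.1415, 0.0091, 0.162, 0.1746]] 0.08
top0 wallface 298 [[-0.0012, -0.0005, 0.0009, 0.0021, 0.0036], [-0.1198, -0.1127, -0.0005, 0.1135, 0.1198]] 0.055
top0 cheekL 93 [[-0.0296, -0.0287, -0.018, -0.0067, -0.0062], [0.1456, 0.1465, 0.1598, 0.1743, 0.1751]] 0.05
top0 cheekR 167 [[-0.0787, -0.0632, -0.0266, -0.007, -0.006], [-0.182, -0.179, -0.1395, -0.1248, -0.1244]] 0.049
top0 stem 40 [[-0.0951, -0.0945, -0.0925, -0.0782, -0.0713], [-0.084, -0.0827, -0.0694, -0.0628, -0.0624]] 0.077
top0 head 203 [[-0.098, -0.0972, -0.0852, -0.0694, -0.0672], [-0.1085, -0.1053, -0.0784, -0.0611, -0.0594]] 0.155
scene0 top 3273 [[-0.0038, 0.0005, 0.0402, 0.0963, 0.1], [-0.1515, -0.1332, 0.0516, 0.1689, 0.1742]] 0.08
scene0 wallface 807 [[-0.0042, -0.0029, -0.0012, 0.0004, 0.0012], [-0.1198, -0.1113, 0.0158, 0.1133, 0.1198]] 0.055
scene0 cheekL 148 [[-0.0322, -0.0312, -0.0218, -0.0075, -0.0061], [0.145, 0.1469, 0.1638, 0.1742, 0.1749]] 0.049
scene0 cheekR 123 [[-0.0794, -0.0777, -0.0278, -0.0072, -0.0062], [-0.1867, -0.1857, -0.1343, -0.1253, -0.124]] 0.05
scene0 stem 269 [[-0.0979, -0.097, -0.0891, -0.0752, -0.0738], [-0.0818, -0.0786, -0.0677, -0.0636, -0.063]] 0.088
scene0 head 278 [[-0.1006, -0.0996, -0.0882, -0.0722, -0.0705], [-0.1097, -0.1008, -0.0693, -0.0613, -0.0595]] 0.154
```

```bash
cat >> h.py <<'E'
O=np.array([.6908,-.0929]);PSI=.121
def go(x,y,h=None,world=True,z=None):
    """print shift in the current tool frame to a target (world or reader frame)"""
    from station import arm
    o=arm.get_obs();hh,m=toolh(o);p=o["ee_pos"]
    t=np.array([x,y]) if world else O+R2(PSI)@[x,y]
    d=m.T@np.array([*(t-p[:2]),(z-p[2]) if z is not None else 0])
    print("clock %.2f pos %s head %.3f F %s"%(o["clock"],p.round(4),hh,np.round(o["ft_force"],1)),"target",t.round(4),"shift",d.round(4),"turn",None if h is None else round(hh-((h if world else h+PSI)),4))
def look(n="top",cx=.5,cy=0,r=.25):
    from station import arm
    c=arm.capture(n);p=block(c,cx,cy,r);q=rect(p)
    (u,v),(w,hh),a=q
    if w<hh:a+=90
    yaw=np.deg2rad(a)-np.pi/2
    yaw=(yaw+np.pi/2)%np.pi-np.pi/2
    C=np.array([u,v])/1000;B=R2(PSI).T@(C-O)
    print(n,len(p),"size",np.round((w,hh)),"C",C.round(4),"yaw %.3f"%yaw,"| reader C",B.round(4),"th %.3f"%(yaw-PSI))
    for s in(-.13,.13):print("  end",s,(B+R2(yaw-PSI)@[0,s]).round(4))
    return c
E
python3 - <<'E'
from h import *
go(.4405,.0085,-.063,z=.188)
W=pts(dict(np.load("top0.npz")))
for u,v in((258,291),(240,300),(228,330),(225,370),(230,380),(230,378)):print(u,v,W[v,u].round(3))
E
```

```text
clock 0.10 pos [0.2344 0.5517 0.1875] head -0.402 F [ 0.6  1.  -0.3] target [0.4405 0.0085] shift [-4.022e-01 -4.193e-01  1.000e-04] turn -0.3388
258 291 [ 0.33  -0.076  0.026]
240 300 [ 0.305 -0.027  0.001]
228 330 [ 0.225  0.005 -0.003]
225 370 [0.123 0.011 0.003]
230 380 [ 0.1   -0.004  0.012]
230 378 [ 0.106 -0.004  0.015]
```

Call:
{"api": "drive_tool", "payload": {"increments": [[1,-0.025,-0.026,0,0],[1,-0.025,-0.026,0,0],[1,-0.025,-0.026,0,0],[1,-0.025,-0.026,0,0],[1,-0.025,-0.026,0,0],[1,-0.025,-0.026,0,0],[1,-0.025,-0.026,0,0],[1,-0.025,-0.026,0,0],[1,-0.025,-0.026,0,0],[1,-0.025,-0.026,0,0],[1,-0.025,-0.026,0,0],[1,-0.025,-0.026,0,0],[1,-0.025,-0.026,0,0],[1,-0.025,-0.026,0,0],[1,-0.025,-0.026,0,0],[1,-0.025,-0.026,0,0],[1,0,0,0,-0.085],[1,0,0,0,-0.085],[1,0,0,0,-0.085],[1,0,0,0,-0.085]]}}

```text
clock: 1.77
ee_pos: [0.4398, 0.0125, 0.1879]
tcp_rot: [-0.001, 0.029, 1.0, 0.0]
ft_force: [0.2, 0.6, 0.1]
finger_gap: 0.093
grasp_force: 0.0
```

```bash
python3 - <<'E'
from h import *
go(.4405,.0085,-.063,z=.018)
E
```

```text
clock 1.77 pos [0.4398 0.0125 0.1879] head -0.059 F [0.2 0.6 0.1] target [0.4405 0.0085] shift [-0.0011 -0.004   0.1699] turn 0.0043
```

Call:
{"api": "drive_tool", "payload": {"increments": [[1,0,-0.004,0.034,0.004],[1,0,0,0.034,0],[1,0,0,0.034,0],[1,0,0,0.034,0],[1,0,0,0.034,0],[1,0,0,0,0],[1,-0.006,0,0,0],[1,-0.006,0,0,0],[1,-0.006,0,0,0],[1,-0.006,0,0,0],[1,-0.004,0,0,0],[1,-0.004,0,0,0],[1,-0.004,0,0,0],[1,-0.004,0,0,0],[1,-0.005,0,0,0],[1,-0.005,0,0,0],[1,-0.005,0,0,0],[1,-0.005,0,0,0]]}}

```text
clock: 3.27
ee_pos: [0.5002, 0.005, 0.0184]
tcp_rot: [-0.0, 0.033, 0.999, 0.0]
ft_force: [0.4, 0.0, -0.7]
finger_gap: 0.0931
grasp_force: 0.0
```

```bash
python3 - <<'E'
from h import *
go(.5,.0085,-.063,z=.018)
c=look("top"); c2=look("scene")
import cv2
cv2.imwrite("pics/s1.png",c2["frame"][...,::-1])
E
```

```text
clock 3.27 pos [0.5002 0.005  0.0184] head -0.066 F [ 0.4  0.  -0.7] target [0.5    0.0085] shift [0.0004 0.0035 0.0004] turn -0.0028
top 179 size [ 32. 224.] C [ 0.6765 -0.0401] yaw 0.183 | reader C [-0.0079  0.0541] th 0.062
  end -0.13 [ 0.0001 -0.0757]
  end 0.13 [-0.0159  0.1839]
scene 1569 size [262.  46.] C [0.4993 0.0033] yaw -0.063 | reader C [-0.1785  0.1186] th -0.184
  end -0.13 [-0.2023 -0.0092]
  end 0.13 [-0.1548  0.2464]
```

View pics/s1.png

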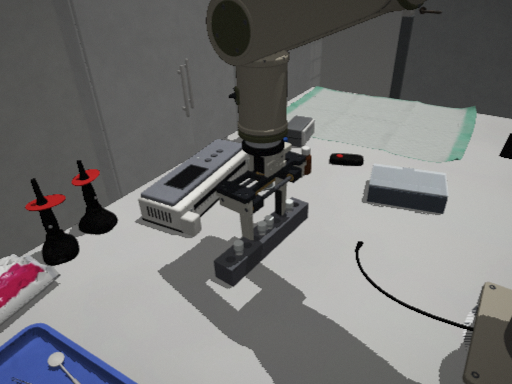

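The gripper's fingers at about (247,215) and (283,195) seem to be over or behind the block. The block has not moved and the force is nil, which contradicts a TCP at z=0.018. I'll check the finger points in the depth image.

```bash
python3 - <<'E'
from h import *
from station import arm
import cv2
c=arm.capture("scene");W=pts(c)
for u,v in((247,205),(247,215),(247,225),(247,232),(247,238),(283,190),(283,200),(283,208),(283,213),(240,245),(225,200),(300,205)):print(u,v,W[v,u].round(3))
i=c["frame"][...,::-1][150:290,200:330];i=cv2.resize(i,(520,560),interpolation=2)
t=arm.capture("top")["frame"][...,::-1][150:270,150:310];t=cv2.resize(t,(800,600),interpolation=2)
cv2.imwrite("pics/s2.png",i);cv2.imwrite("pics/t2.png",t)
E
```

```text
247 205 [0.472 0.098 0.166]
247 215 [0.478 0.092 0.14 ]
247 225 [0.498 0.067 0.094]
247 232 [0.5   0.065 0.076]
247 238 [0.515 0.047 0.042]
283 190 [ 0.489 -0.047  0.112]
283 200 [ 0.488 -0.045  0.089]
283 208 [ 0.488 -0.045  0.069]
283 213 [ 0.489 -0.048  0.055]
240 245 [0.497 0.092 0.065]
225 200 [0.527 0.088 0.151]
300 205 [ 0.481 -0.108  0.043]
```

View pics/s2.png

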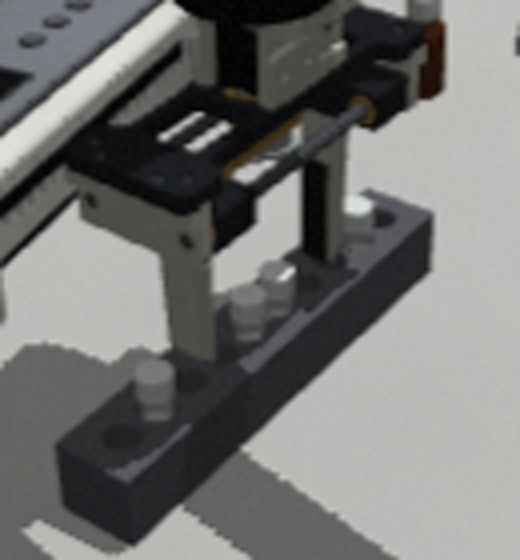

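```bash
python3 - <<'E'
from h import *
from station import arm
import cv2
o=arm.get_obs();print({k:np.round(o[k],3) for k in("clock","qpos","joint_torque","ft_force","moment","ee_pos")})
c=arm.capture("wrist");W=pts(c);print(c["cam_to_world"].round(3))
cv2.imwrite("pics/w1.png",c["frame"][...,::-1])
c=arm.capture("scene");W=pts(c);z=W[...,2]
# fingers in scene: points with x .48-.52, by y, lowest z per finger column
for u in(243,247,250,280,283,286):
    print(u,[(v,*W[v,u].round(3)) for v in range(205,250,3)][4:13])
E
```

```text
{'clock': np.float64(3.467), 'qpos': array([-0.093,  0.015,  1.933,  0.   ,  1.194, -1.598]), 'joint_torque': array([-3.5000e-02, -4.4644e+01, -4.4369e+01, -1.7000e-02,  1.8000e-02,
        1.0000e-03]), 'ft_force': array([-0.791,  0.644, -0.389]), 'moment': array([-0.013, -0.052,  0.005]), 'ee_pos': array([0.5  , 0.005, 0.018])}
[[ 0.066  0.968  0.243  0.432]
 [ 0.998 -0.063 -0.018  0.009]
 [-0.002  0.244 -0.97   0.214]
 [ 0.     0.     0.     1.   ]]
243 [(217, np.float64(0.506), np.float64(0.067), np.float64(0.109)), (220, np.float64(0.508), np.float64(0.065), np.float64(0.1)), (223, np.float64(0.508), np.float64(0.066), np.float64(0.094)), (226, np.float64(0.509), np.float64(0.065), np.float64(0.087)), (229, np.float64(0.508), np.float64(0.067), np.float64(0.081)), (232, np.float64(0.51), np.float64(0.065), np.float64(0.072)), (235, np.float64(0.512), np.float64(0.063), np.float64(0.063)), (238, np.float64(0.521), np.float64(0.052), np.float64(0.043)), (241, np.float64(0.5), np.float64(0.079), np.float64(0.064))]
247 [(217, np.float64(0.497), np.float64(0.067), np.float64(0.113))
[... 2150 characters left out ...]
.477), np.float64(-0.027), np.float64(0.007)), (241, np.float64(0.474), np.float64(-0.022), np.float64(0.004))]
286 [(217, np.float64(0.485), np.float64(-0.053), np.float64(0.042)), (220, np.float64(0.48), np.float64(-0.044), np.float64(0.042)), (223, np.float64(0.475), np.float64(-0.036), np.float64(0.041)), (226, np.float64(0.475), np.float64(-0.037), np.float64(0.033)), (229, np.float64(0.476), np.float64(-0.038), np.float64(0.025)), (232, np.float64(0.475), np.float64(-0.037), np.float64(0.017)), (235, np.float64(0.474), np.float64(-0.036), np.float64(0.011)), (238, np.float64(0.474), np.float64(-0.036), np.float64(0.003)), (241, np.float64(0.469), np.float64(-0.027), np.float64(0.003))]
```

View pics/w1.png

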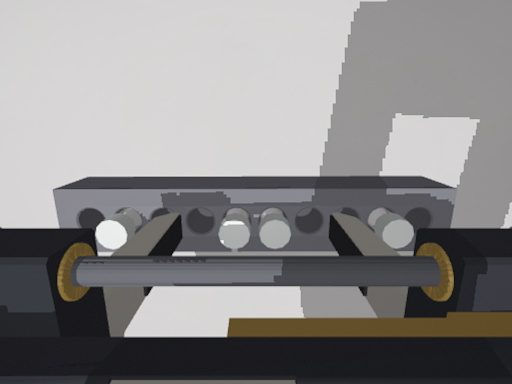

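```bash
python3 - <<'E'
from h import *
from station import arm
import cv2
c=arm.capture("wrist");K=c["intrinsics"];T=np.linalg.inv(c["cam_to_world"]);W=pts(c)
for z in(.018,.04,.06):
  for y in(-.055,.055):
    p=np.array([.5,.005,z])+np.array([.063*y,y,0]);q=K@(T@[*p,1])[:3];print(z,y,(q[:2]/q[2]).round(),q[2].round(3))
for u,v in((165,225),(170,220),(175,222),(180,218),(345,222),(340,218),(150,250),(205,205),(130,280),(250,185),(250,195),(250,215),(250,245),(60,190)):print((u,v),W[v,u].round(3),c["range_z"][v,u].round(3))
E
```

```text
0.018 -0.055 [181. 213.] 0.207
0.018 0.055 [331. 213.] 0.206
0.04 -0.055 [173. 224.] 0.185
0.04 0.055 [340. 224.] 0.185
0.06 -0.055 [163. 237.] 0.166
0.06 0.055 [350. 236.] 0.166
(165, 225) [ 0.486 -0.045  0.069] 0.155
(170, 220) [ 0.486 -0.044  0.061] 0.163
(175, 222) [ 0.488 -0.042  0.061] 0.163
(180, 218) [ 0.489 -0.041  0.051] 0.173
(345, 222) [0.493 0.056 0.064] 0.159
(340, 218) [0.493 0.055 0.056] 0.167
(150, 250) [ 0.487 -0.043  0.097] 0.128
(205, 205) [ 0.485 -0.027  0.04 ] 0.182
(130, 280) [ 0.469 -0.025  0.151] 0.071
(250, 185) [0.476 0.002 0.03 ] 0.189
(250, 195) [0.48  0.002 0.039] 0.182
(250, 215) [0.494 0.001 0.039] 0.185
(250, 245) [ 0.515 -0.     0.04 ] 0.189
(60, 190) [ 0.469 -0.119  0.04 ] 0.18
```

```bash
python3 - <<'E'
from h import *
c=dict(np.load("scene0.npz"));K=c["intrinsics"];T=np.linalg.inv(c["cam_to_world"])
for z in(.018,.042,.05,.06,.1):
  for y in(-.064,-.047,.047,.064):
    r=[]
    for x in(-.0075,.0075):
      p=np.array([.5,.005,z])+np.array([x*.998+.066*y,-.066*x+y,0]);q=K@(T@[*p,1])[:3];r+=[(q[:2]/q[2]).round(1).tolist()]
    print(z,y,r)
E
```

```text
0.018 -0.064 [[285.7, 224.5], [280.0, 222.0]]
0.018 -0.047 [[281.2, 228.4], [275.5, 225.9]]
0.018 0.047 [[253.9, 252.6], [247.9, 249.6]]
0.018 0.064 [[248.5, 257.4], [242.5, 254.4]]
0.042 -0.064 [[285.9, 215.4], [280.1, 213.0]]
0.042 -0.047 [[281.3, 219.3], [275.5, 216.9]]
0.042 0.047 [[253.5, 243.2], [247.4, 240.2]]
0.042 0.064 [[248.0, 247.9], [241.9, 244.9]]
0.05 -0.064 [[285.9, 212.4], [280.1, 210.0]]
0.05 -0.047 [[281.3, 216.2], [275.4, 213.8]]
0.05 0.047 [[253.4, 239.9], [247.3, 237.0]]
0.05 0.064 [[247.8, 244.7], [241.7, 241.7]]
0.06 -0.064 [[286.0, 208.5], [280.1, 206.1]]
0.06 -0.047 [[281.4, 212.3], [275.4, 209.9]]
0.06 0.047 [[253.2, 235.8], [247.1, 233.0]]
0.06 0.064 [[247.6, 240.5], [241.4, 237.6]]
0.1 -0.064 [[286.2, 192.4], [280.2, 190.1]]
0.1 -0.047 [[281.5, 196.1], [275.4, 193.8]]
0.1 0.047 [[252.5, 218.9], [246.2, 216.1]]
0.1 0.064 [[246.7, 223.5], [240.3, 220.6]]
```

The fingers end visually at z≈0.055, above the block top, although the reported TCP z is 0.018. They passed over the block, between the tubes. I'll retreat the same way and then measure where the fingertips really are over the open worktop.

Call:
{"api": "drive_tool", "payload": {"increments": [[1,0.01,0,0,0],[1,0.01,0,0,0],[1,0.01,0,0,0],[1,0.01,0,0,0],[1,0.01,0,0,0],[1,0.01,0,0,0],[1,0.01,0,0,0],[1,0,0,0,0]]}}

```text
clock: 4.28
ee_pos: [0.4281, 0.0098, 0.018]
tcp_rot: [-0.001, 0.033, 0.999, 0.0]
ft_force: [-0.3, 0.2, -0.3]
finger_gap: 0.0928
grasp_force: 0.0
```

```bash
python3 - <<'E'
from h import *
from station import arm
import cv2
go(.4405,.0085,-.063,z=.018)
c=look("scene");W=pts(c);z=W[...,2]
o=arm.get_obs();p=o["ee_pos"];h,_=toolh(o)
L=(W[...,:2]-p[:2])@R2(h)
for s in(-1,1):
    m=(abs(L[...,0])<.02)&(abs(L[...,1]*s-.055)<.02)&(z>.008)&(z<.1)
    print(s,m.sum(),np.percentile(z[m],[0,2,5,50]).round(4),[(k,int((m&(z>k)&(z<k+.01)).sum())) for k in np.arange(.005,.1,.01).round(3)])
    if m.any():
        lo=m&(z<np.percentile(z[m],25));print(L[lo].min(0).round(3),L[lo].max(0).round(3))
i=c["frame"][...,::-1][170:310,200:370];cv2.imwrite("pics/s3.png",cv2.resize(i,(680,560),interpolation=2))
E
```

```text
clock 4.28 pos [0.4281 0.0098 0.018 ] head -0.066 F [-0.3  0.2 -0.3] target [0.4405 0.0085] shift [-0.0124 -0.0005  0.    ] turn -0.0026
scene 1090 size [138.  47.] C [0.5035 0.0652] yaw -0.069 | reader C [-0.1668  0.1795] th -0.190
  end -0.13 [-0.1914  0.0519]
  end 0.13 [-0.1423  0.3072]
-1 222 [0.0508 0.0529 0.0548 0.0764] [(np.float64(0.005), 0), (np.float64(0.015), 0), (np.float64(0.025), 0), (np.float64(0.035), 0), (np.float64(0.045), 14), (np.float64(0.055), 42), (np.float64(0.065), 47), (np.float64(0.075), 48), (np.float64(0.085), 52), (np.float64(0.095), 19)]
[-0.01  -0.059] [ 0.008 -0.047]
1 226 [0.0524 0.0572 0.0603 0.0801] [(np.float64(0.005), 0), (np.float64(0.015), 0), (np.float64(0.025), 0), (np.float64(0.035), 0), (np.float64(0.045), 4), (np.float64(0.055), 31), (np.float64(0.065), 50), (np.float64(0.075), 58), (np.float64(0.085), 53), (np.float64(0.095), 30)]
[-0.011  0.047] [0.008 0.061]
```

View pics/s3.png

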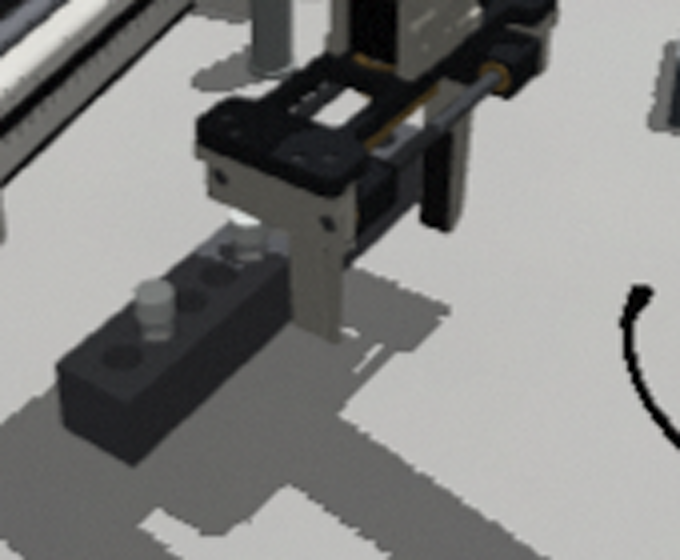

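Confirmed: over open worktop both fingertips end at z≈0.051, so the true tips are about 34 mm above the reported TCP. Next I check how low the gripper body hangs.

```bash
python3 - <<'E'
from h import *
from station import arm
o=arm.get_obs();p=o["ee_pos"];h,_=toolh(o)
for n in("scene","top"):
    W=pts(arm.capture(n));z=W[...,2];L=(W[...,:2]-p[:2])@R2(h)
    for y0 in np.arange(-.12,.12,.02):
        m=(abs(L[...,0])<.05)&(L[...,1]>y0)&(L[...,1]<y0+.02)&(z>.045)&(z<.3)
        # exclude block/tubes
        m&=(L[...,0]<.035)
        if m.sum()>3:print(n,y0.round(2),m.sum(),"zmin",np.sort(z[m])[:3].round(3),"x",L[m][:,0].min().round(3),L[m][:,0].max().round(3))
E
```

```text
scene -0.1 107 zmin [0.14  0.14  0.142] x -0.036 -0.003
scene -0.08 254 zmin [0.078 0.083 0.085] x -0.036 -0.003
scene -0.06 530 zmin [0.052 0.052 0.052] x -0.036 0.009
scene -0.04 173 zmin [0.148 0.148 0.149] x -0.037 -0.018
scene -0.02 335 zmin [0.147 0.148 0.148] x -0.043 0.024
scene 0.0 1149 zmin [0.149 0.149 0.149] x -0.043 0.035
scene 0.02 1624 zmin [0.148 0.149 0.149] x -0.038 0.034
scene 0.04 459 zmin [0.052 0.055 0.057] x -0.036 0.023
scene 0.06 528 zmin [0.062 0.065 0.065] x -0.036 0.034
scene 0.08 861 zmin [0.136 0.136 0.136] x -0.036 0.035
top -0.1 158 zmin [0.167 0.167 0.169] x -0.033 0.035
top -0.08 241 zmin [0.153 0.154 0.155] x -0.033 0.035
top -0.06 71 zmin [0.151 0.153 0.153] x -0.033 0.035
```

Call:
{"api": "drive_tool", "payload": {"increments": [[1,0,0,0.01,0],[1,0,0,0.01,0],[1,0,0,0.006,0],[1,0,0,0.004,0],[1,0,0,0,0]]}}

```text
clock: 4.85
ee_pos: [0.4284, 0.0097, -0.0133]
tcp_rot: [-0.002, 0.033, 0.999, 0.0]
ft_force: [-0.2, -0.1, 0.5]
finger_gap: 0.0932
grasp_force: 0.0
```

```bash
cat >> h.py <<'E'
def tips(n="scene",gap=.055):
    from station import arm
    o=arm.get_obs();p=o["ee_pos"];h,_=toolh(o)
    W=pts(arm.capture(n));z=W[...,2];L=(W[...,:2]-p[:2])@R2(h)
    for s in(-1,1):
        m=(abs(L[...,0])<.02)&(abs(L[...,1]*s-gap)<.02)&(z>.008)&(z<.1)
        if m.sum()>9:
            k=np.argsort(z[m])[:25];print("tip",s,np.sort(z[m])[:6].round(3),L[m][k].min(0).round(3),L[m][k].max(0).round(3))
E
python3 - <<'E'
from h import *
go(.4405,.0085,-.063);tips()
E
```

```text
clock 4.85 pos [ 0.4284  0.0097 -0.0133] head -0.066 F [-0.2 -0.1  0.5] target [0.4405 0.0085] shift [-0.0121 -0.0004 -0.    ] turn -0.0028
tip -1 [0.02  0.021 0.021 0.021 0.021 0.021] [-0.009 -0.054] [ 0.01  -0.047]
tip 1 [0.02  0.022 0.025 0.025 0.027 0.028] [-0.009  0.048] [0.007 0.06 ]
```

Call:
{"api": "drive_tool", "payload": {"increments": [[1,-0.008,0,0,0],[1,-0.008,0,0,0],[1,-0.008,0,0,0],[1,-0.008,0,0,0],[1,-0.005,0,0,0],[1,-0.004,0,0,0],[1,-0.004,0,0,0],[1,-0.004,0,0,0],[1,-0.005,0,0,0],[1,-0.005,0,0,0],[1,-0.005,0,0,0],[1,-0.005,0,0,0]]}}

```text
clock: 5.9
ee_pos: [0.4991, 0.0051, -0.0118]
tcp_rot: [-0.0, 0.033, 0.999, 0.0]
ft_force: [-2.3, -0.7, -2.0]
finger_gap: 0.093
grasp_force: 0.9
```

```bash
python3 - <<'E'
from h import *
go(.4405,.0085,-.063);look("scene",.53,0,.2);tips()
E
```

```text
clock 5.90 pos [ 0.4991  0.0051 -0.0118] head -0.066 F [-2.3 -0.7 -2. ] target [0.4405 0.0085] shift [ 0.0587 -0.0004  0.    ] turn -0.0028
scene 794 size [104.  63.] C [0.5266 0.0807] yaw -0.076 | reader C [-0.142   0.1921] th -0.197
  end -0.13 [-0.1675  0.0646]
  end 0.13 [-0.1165  0.3196]
tip -1 [0.008 0.009 0.009 0.01  0.01  0.01 ] [ 0.008 -0.059] [ 0.011 -0.037]
tip 1 [0.008 0.008 0.009 0.009 0.009 0.009] [0.008 0.041] [0.011 0.073]
```

```bash
cat >> h.py <<'E'
def near(n,C,yaw,mg=.014,rd=True):
    """block pose from all 40 mm high points near a guessed pose; guess in reader frame if rd"""
    from station import arm
    if rd:C=O+R2(PSI)@np.array(C);yaw=yaw+PSI
    c=arm.capture(n);W=pts(c);z=W[...,2];C=np.array(C)
    for k in range(3):
        L=(W[...,:2]-C)@R2(yaw)
        m=(z>.035)&(z<.046)&(abs(L[...,0])<.022+mg)&(abs(L[...,1])<.13+mg)
        l=L[m];(u,v),(w,h),a=rect(l)
        if w<h:a+=90
        d=(np.deg2rad(a)-np.pi/2+np.pi/2)%np.pi-np.pi/2
        C=C+R2(yaw)@np.array([u,v])*1e-3;yaw+=d
    B=R2(PSI).T@(C-O);th=yaw-PSI
    print(n,m.sum(),"size",np.round((w,h)),"world",C.round(4),"%.3f"%yaw,"| reader",B.round(4),"th %.3f"%th,"ends R",(B+R2(th)@[0,-.13]).round(4),"L",(B+R2(th)@[0,.13]).round(4))
    return c
E
python3 - <<'E'
from h import *
near("scene",(.529,.002),-.066,rd=False);near("top",(.529,.002),-.066,rd=False)
E
```

```text
scene 1161 size [262.  64.] world [0.5219 0.002 ] -0.065 | reader [-0.1562  0.1146] th -0.186 ends R [-0.1803 -0.0131] L [-0.1321  0.2424]
top 233 size [77. 44.] world [ 0.5274 -0.0876] -0.065 | reader [-0.1616  0.025 ] th -0.186 ends R [-0.1856 -0.1028] L [-0.1375  0.1527]
```

Call:
{"api": "drive_tool", "payload": {"increments": [[1,-0.005,0,0,0],[1,-0.005,0,0,0],[1,-0.005,0,0,0],[1,-0.005,0,0,0],[1,-0.005,0,0,0],[1,-0.005,0,0,0],[1,-0.005,0,0,0],[1,-0.005,0,0,0],[1,-0.005,0,0,0],[1,-0.005,0,0,0],[1,-0.004,0,0,-0.025],[1,-0.004,0,0,-0.025],[1,-0.004,0,0,-0.025],[1,-0.004,0,0,-0.025],[1,-0.004,0,0,-0.025],[1,-0.004,0,0,-0.025]]}}

```text
clock: 7.43
ee_pos: [0.573, 0.0016, -0.0115]
tcp_rot: [0.0, -0.043, 0.999, -0.0]
ft_force: [-1.0, -0.8, 0.2]
finger_gap: 0.093
grasp_force: 1.0
```

```bash
cat >> h.py <<'E'
def rel():
    """TCP in reader frame, heading there"""
    from station import arm
    o=arm.get_obs();h,_=toolh(o);B=R2(PSI).T@(o["ee_pos"][:2]-O)
    print("TCP reader",B.round(4),"head %.3f"%(h-PSI),"z",o["ee_pos"][2].round(4),"F",R2(PSI).T@o["ft_force"][:2].round(1),"t",o["clock"].round(2))
    return B,h-PSI
E
python3 - <<'E'
from h import *
B,h=rel();near("scene",B+R2(h)@[.03,0],h,mg=.012)
E
```

```text
Traceback (most recent call last):
  File "h.py", line 67, in rel
    print("TCP reader",B.round(4),"head %.3f"%(h-PSI),"z",o["ee_pos"][2].round(4),"F",R2(PSI).T@o["ft_force"][:2].round(1),"t",o["clock"].round(2))
                                                                                                                               ^^^^^^^^^^^^^^^^
AttributeError: 'float' object has no attribute 'round'
```

```bash
sed -i 's/"t",o\["clock"\].round(2))/"t",round(float(o["clock"]),2))/' h.py
sed -i 's/^    for k in range(3):/    o=arm.get_obs();hh,_=toolh(o);G=(W[...,:2]-o["ee_pos"][:2])@R2(hh);fm=(abs(G[...,0])<.0115)\&(abs(G[...,1])<.075)\n    for k in range(3):/; s/m=(z>.035)&(z<.046)&(abs(L\[...,0\])<.022+mg)/m=~fm\&(z>.035)\&(z<.046)\&(abs(L[...,0])<.022+mg)/' h.py
python3 - <<'E'
from h import *
B,h=rel();near("scene",B+R2(h)@[.03,0],h,mg=.012)
E
```

```text
TCP reader [-0.1055  0.1081] head -0.034 z -0.0115 F [-1.08925239 -0.67344579] t 7.43
scene 824 size [263.  46.] world [0.6037 0.003 ] 0.085 | reader [-0.0749  0.1057] th -0.036 ends R [-0.0795 -0.0242] L [-0.0702  0.2356]
```

Call:
{"api": "drive_tool", "payload": {"increments": [[1,-0.0035,0,0,-0.025],[1,-0.0035,0,0,-0.025],[1,-0.0035,0,0,-0.025],[1,-0.0035,0,0,-0.025],[1,-0.0035,0,0,-0.025],[1,-0.0035,0,0,-0.025],[1,-0.0035,0,0,-0.025],[1,-0.0035,0,0,-0.025],[1,0,0,0,0]]}}

```text
clock: 8.23
ee_pos: [0.5982, 0.0048, -0.0116]
tcp_rot: [-0.003, -0.143, 0.99, -0.001]
ft_force: [-13.7, -8.8, 11.9]
finger_gap: 0.0927
grasp_force: 8.1
```

```bash
python3 - <<'E'
from h import *
B,h=rel();near("scene",B+R2(h)@[.03,0],h,mg=.009)
E
```

```text
TCP reader [-0.0801  0.1082] head 0.166 z -0.0116 F [-14.66203507  -7.08200026] t 8.23
scene 753 size [ 60. 261.] world [0.6343 0.0152] 0.287 | reader [-0.043   0.1141] th 0.166 ends R [-0.0216 -0.0141] L [-0.0645  0.2423]
```

```bash
python3 - <<'E'
from h import *
from station import arm
B,h=rel()
C=B+R2(h)@[.0295,.0]
for n in("top","scene"):
    W=pts(arm.capture(n));z=W[...,2];Q=(W[...,:2]-O)@R2(PSI);L=(Q-C)@R2(h)
    for y0 in np.arange(-.15,.16,.02):
        m=(z>.03)&(z<.05)&(abs(L[...,0])<.07)&(abs(L[...,1]-y0)<.01)
        if m.sum()>3:print(n,"y",y0.round(2),m.sum(),"x",np.sort(L[m][:,0])[[0,1,-2,-1]].round(3),"ymin/max",L[m][:,1].min().round(3),L[m][:,1].max().round(3))
print(arm.get_obs()["moment"].round(2),arm.get_obs()["ft_force"].round(1))
E
```

```text
TCP reader [-0.0802  0.1082] head 0.165 z -0.0116 F [-14.27432531  -8.03577233] t 8.28
top y -0.15 13 x [0.026 0.026 0.029 0.029] ymin/max -0.158 -0.141
top y -0.13 73 x [-0.019 -0.018  0.032  0.032] ymin/max -0.139 -0.12
top y -0.11 108 x [-0.018 -0.018  0.036  0.036] ymin/max -0.12 -0.1
top y -0.09 25 x [-0.018 -0.011  0.038  0.04 ] ymin/max -0.1 -0.081
top y 0.11 5 x [-0.018 -0.017 -0.014 -0.012] ymin/max 0.108 0.114
scene y -0.13 14 x [-0.021 -0.021 -0.015 -0.014] ymin/max -0.133 -0.123
scene y -0.11 29 x [-0.021 -0.021  0.034  0.035] ymin/max -0.12 -0.101
scene y -0.09 14 x [-0.004 -0.004  0.035  0.035] ymin/max -0.1 -0.08
scene y -0.07 5 x [-0.039 -0.038 -0.001 -0.001] ymin/max -0.078 -0.06
scene y -0.05 66 x [-0.04  -0.039 -0.02  -0.019] ymin/max -0.059 -0.042
scene y -0.03 7 x [-0.021 -0.02  -0.02  -0.019] ymin/max -0.04 -0.023
scene y -0.01 11 x [-0.02  -0.02   0.051  0.051] ymin/max -0.018 -0.001
scene y 0.01 67 x [-0.021 -0.021  0.054  0.055] ymin/max 0.0 0.02
scene y 0.03 215 x [-0.007 -0.001  0.069  0.069] ymin/max 0.02 0.04
scene y 0.05 224 x [-0.039 -0.039  0.064  0.067] ymin/max 0.04 0.06
scene y 0.07 119 x [-0.039 -0.039  0.023  0.024] ymin/max 0.06 0.08
scene y 0.09 192 x [-0.021 -0.021  0.023  0.024] ymin/max 0.08 0.1
scene y 0.11 155 x [-0.021 -0.021  0.024  0.024] ymin/max 0.1 0.12
scene y 0.13 179 x [-0.021 -0.021  0.023  0.024] ymin/max 0.12 0.129
[-1.04  2.18  0.54] [-12.2  -8.2  10. ]
```

The force came from the block's back face touching the left cheek's corner. Sliding right opens that gap. Next I back off, rise, turn and go to the left end with the fingers shut.

Call:
{"api": "drive_tool", "payload": {"increments": [[1,0.008,0,0,0],[1,0.008,0,0,0],[1,0.008,0,0,0],[1,0,0,-0.025,0],[1,0,0,-0.025,0],[1,0,0,-0.025,0],[1,0,0,-0.025,0],[-1,-0.009,0.0285,0,0],[-1,-0.009,0.0285,0,0],[-1,-0.009,0.0285,0,0],[-1,-0.009,0.0285,0,0],[-1,-0.009,0.0285,0,0],[-1,-0.009,0.0285,0,0],[-1,0,0,0,0.12],[-1,0,0,0,0.12],[-1,0,0,0,0.12],[-1,0,0,0,0.12],[-1,0,0,0,0.12],[-1,0,0,0,0.12],[-1,0,0,0,0.12]]}}

```text
clock: 10.05
ee_pos: [0.5807, 0.1792, 0.0885]
tcp_rot: [0.0, 0.277, 0.961, 0.0]
ft_force: [-0.9, 0.5, -0.0]
finger_gap: 0.0108
grasp_force: 0.0
```

Call:
{"api": "drive_tool", "payload": {"increments": [[-1,0,0,0,0.12],[-1,0,0,0,0.12],[-1,0,0,0,0.12],[-1,0,0,0,0.12],[-1,0,0,0,0.12],[-1,0,0,0,0.12],[-1,0,0,0,0]]}}

```text
clock: 10.63
ee_pos: [0.5808, 0.1791, 0.0885]
tcp_rot: [0.0, 0.598, 0.802, 0.0]
ft_force: [0.1, 0.2, -0.3]
finger_gap: 0.0005
grasp_force: 0.0
```

```bash
python3 - <<'E'
from h import *
B,h=rel();near("scene",(-.05,.113),.165,mg=.007);near("top",(-.05,.113),.165,mg=.007)
go(-.078,.281,.165-1.571,world=False,z=-.0133)
E
```

```text
TCP reader [-0.0764  0.2833] head -1.402 z 0.0885 F [0.12340983 0.18646719] t 10.63
scene 1366 size [ 56. 271.] world [0.6341 0.0094] 0.286 | reader [-0.0439  0.1084] th 0.165 ends R [-0.0225 -0.0198] L [-0.0653  0.2366]
top 1201 size [ 55. 271.] world [0.6362 0.0099] 0.286 | reader [-0.0418  0.1087] th 0.165 ends R [-0.0205 -0.0196] L [-0.0631  0.2369]
clock 10.73 pos [0.5808 0.1791 0.0885] head -1.271 F [-0.3 -0.7 -0.5] target [0.5795 0.1766] shift [-0.002  -0.002   0.1018] turn 0.0138
```

```bash
sed -i 's/        l=L\[m\];/        g=c["frame"].mean(-1);t=cv2.threshold(g[m].astype(np.uint8),0,255,cv2.THRESH_OTSU)[0] if mt else 255;m\&=g<t;l=L[m];/; s/def near(n,C,yaw,mg=.014,rd=True)/def near(n,C,yaw,mg=.014,rd=True,mt=True)/' h.py
python3 - <<'E'
from h import *
near("scene",(-.05,.113),.165,mg=.009);near("top",(-.05,.113),.165,mg=.009)
E
```

```text
scene 427 size [276.  57.] world [0.635  0.0081] 0.291 | reader [-0.0432  0.107 ] th 0.170 ends R [-0.0212 -0.0212] L [-0.0651  0.2351]
top 1174 size [274.  59.] world [0.638  0.0091] 0.297 | reader [-0.0401  0.1076] th 0.176 ends R [-0.0174 -0.0204] L [-0.0629  0.2356]
```

```bash
cat >> h.py <<'E'
def edge(n,C,yaw,mg=.012,end=1):
    """pose from front edge + left end edge, known size; guess in reader frame"""
    from station import arm
    c=arm.capture(n);W=pts(c);z=W[...,2];C=np.array(C,float);Q=(W[...,:2]-O)@R2(PSI)
    o=arm.get_obs();hh,_=toolh(o);G=(W[...,:2]-o["ee_pos"][:2])@R2(hh);fm=(abs(G[...,0])<.012)&(abs(G[...,1])<.075)
    for k in range(4):
        L=(Q-C)@R2(yaw);m=~fm&(z>.035)&(z<.046)&(abs(L[...,0])<.022+mg)&(abs(L[...,1])<.13+mg);l=L[m]
        yb=np.arange(-.125,.126,.006);e=[(y,l[abs(l[:,1]-y)<.004][:,0].min()) for y in yb if (abs(l[:,1]-y)<.004).sum()>3]
        e=np.array(e);e=e[e[:,1]<-.01]
        p=np.polyfit(e[:,0],e[:,1],1)
        for _ in range(3):
            r=e[:,1]-np.polyval(p,e[:,0]);ok=abs(r)<max(.0015,1.5*np.median(abs(r)));p=np.polyfit(e[ok,0],e[ok,1],1)
        q=l[(l[:,0]<.012)&(l[:,0]>-.015)];ye=np.percentile(q[:,1]*end,99)*end-end*.13
        C=C+R2(yaw)@np.array([p[1]+.022,ye]);yaw-=p[0]
    f=lambda *v:(C+R2(yaw)@np.array(v)).round(4)
    print(n,len(e),"reader C",C.round(4),"th %.3f"%yaw,"endR",f(0,-.13),"endL",f(0,.13),"backR",f(.022,-.13),"frontR",f(-.022,-.13),"backL",f(.022,.13))
    return C,yaw,c
E
python3 - <<'E'
from h import *
edge("scene",(-.05,.113),.165);edge("top",(-.05,.113),.165)
E
```

```text
scene 42 reader C [-0.0499  0.1117] th 0.166 endR [-0.0284 -0.0165] endL [-0.0713  0.2399] backR [-0.0067 -0.0129] frontR [-0.0501 -0.0202] backL [-0.0496  0.2435]
top 42 reader C [-0.047   0.1116] th 0.168 endR [-0.0252 -0.0165] endL [-0.0687  0.2398] backR [-0.0036 -0.0129] frontR [-0.0469 -0.0202] backL [-0.047   0.2435]
```

Call:
{"api": "drive_tool", "payload": {"increments": [[-1,0,0.01,0,0],[-1,0,0,0.0255,0],[-1,0,0,0.0255,0],[-1,0,0,0.0255,0],[-1,0,0,0.0255,0],[-1,-0.007,0,0,0],[-1,-0.007,0,0,0],[-1,-0.007,0,0,0],[-1,-0.007,0,0,0],[-1,-0.005,0,0,0],[-1,-0.004,-0.0008,0,0],[-1,-0.004,-0.0008,0,0],[-1,-0.004,-0.0008,0,0],[-1,-0.004,-0.0008,0,0],[-1,-0.005,-0.0008,0,0],[-1,-0.005,-0.0008,0,0],[-1,-0.005,-0.0008,0,0]]}}

```text
clock: 12.35
ee_pos: [0.6038, 0.1187, -0.0136]
tcp_rot: [-0.0, 0.595, 0.803, -0.0]
ft_force: [-0.2, 4.2, 2.6]
finger_gap: 0.0002
grasp_force: 2.1
```

```bash
python3 - <<'E'
from h import *
rel()
edge("scene",(-.049,.085),.165,mg=.015);edge("top",(-.049,.085),.165,mg=.015)
E
```

```text
TCP reader [-0.0608  0.2206] head -1.397 z -0.0136 F [0.30842313 4.19343239] t 12.35
scene 22 reader C [-0.0485  0.0755] th 0.177 endR [-0.0257 -0.0525] endL [-0.0714  0.2035] backR [-0.004  -0.0486] frontR [-0.0474 -0.0563] backL [-0.0497  0.2074]
top 40 reader C [-0.044   0.0636] th 0.176 endR [-0.0212 -0.0644] endL [-0.0668  0.1915] backR [ 0.0005 -0.0606] frontR [-0.0429 -0.0683] backL [-0.0452  0.1954]
```

Call:
{"api": "drive_tool", "payload": {"increments": [[-1,-0.005,-0.0008,0,0.006],[-1,-0.005,-0.0008,0,0.006],[-1,-0.005,-0.0008,0,0.006],[-1,-0.005,-0.0008,0,0.006],[-1,-0.005,-0.0007,0,0],[-1,-0.005,-0.0007,0,0],[-1,-0.005,-0.0007,0,0],[-1,-0.005,-0.0007,0,0]]}}

```text
clock: 13.12
ee_pos: [0.6088, 0.0782, -0.0139]
tcp_rot: [-0.0, 0.605, 0.796, -0.0]
ft_force: [0.5, 1.8, -2.0]
finger_gap: 0.0005
grasp_force: 0.9
```

```bash
python3 - <<'E'
from h import *
rel()
C,y,c=edge("scene",(-.047,.042),.17,mg=.015);edge("top",(-.047,.042),.17,mg=.015)
import cv2
cv2.imwrite("pics/s5.png",cv2.resize(c["frame"][...,::-1][100:290,120:370],(800,600),interpolation=2))
E
```

```text
TCP reader [-0.0607  0.1798] head -1.421 z -0.0139 F [0.71361313 1.72648669] t 13.12
scene 21 reader C [-0.0496  0.0363] th 0.173 endR [-0.0273 -0.0917] endL [-0.072   0.1644] backR [-0.0056 -0.0879] frontR [-0.0489 -0.0955] backL [-0.0503  0.1682]
top 40 reader C [-0.0441  0.0201] th 0.173 endR [-0.0218 -0.108 ] endL [-0.0665  0.1481] backR [-1.000e-04 -1.042e-01] frontR [-0.0435 -0.1118] backL [-0.0448  0.1519]
```

View pics/s5.png

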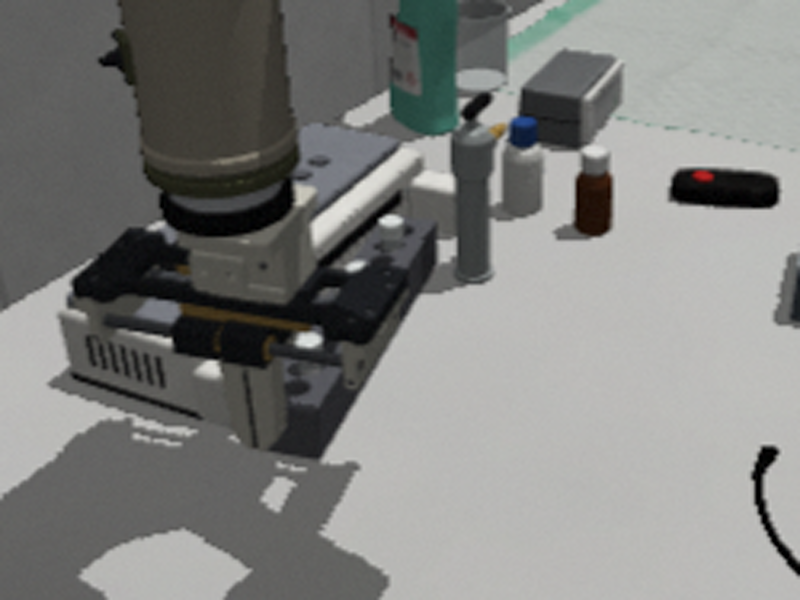

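The view shows the block's right end passing behind the tap at about (430,250). Its left end is still outside the bay, and the tubes and vials stand. Sliding on.

Call:
{"api": "drive_tool", "payload": {"increments": [[-1,-0.005,-0.0007,0,0],[-1,-0.005,-0.0007,0,0],[-1,-0.005,-0.0007,0,0],[-1,-0.005,-0.0007,0,0],[-1,-0.005,-0.0007,0,0],[-1,-0.005,-0.0007,0,0],[-1,-0.005,-0.0007,0,0],[-1,-0.003,-0.0004,0,0],[-1,0,0,0,0]]}}

```text
clock: 13.97
ee_pos: [0.6142, 0.0399, -0.0135]
tcp_rot: [0.0, 0.605, 0.796, -0.0]
ft_force: [-1.1, -0.3, 0.2]
finger_gap: 0.0004
grasp_force: 0.0
```

```bash
python3 - <<'E'
from h import *
rel()
edge("scene",(-.047,.003),.17,mg=.015);edge("top",(-.047,.003),.17,mg=.015)
E
```

```text
TCP reader [-0.06   0.141] head -1.422 z -0.0135 F [-1.12816876 -0.16503108] t 13.97
scene 23 reader C [-0.0506 -0.0011] th 0.163 endR [-0.0295 -0.1294] endL [-0.0718  0.1272] backR [-0.0078 -0.1258] frontR [-0.0512 -0.1329] backL [-0.0501  0.1307]
top 42 reader C [-0.0437 -0.0245] th 0.164 endR [-0.0224 -0.1527] endL [-0.065   0.1038] backR [-0.0007 -0.1491] frontR [-0.0441 -0.1563] backL [-0.0432  0.1074]
```

Call:
{"api": "drive_tool", "payload": {"increments": [[-1,0.01,0,0,0],[-1,0.01,0,0,0],[-1,0.01,0,0,0],[-1,0,0,-0.025,0],[-1,0,0,-0.025,0],[-1,0,0,-0.025,0],[-1,0,0,-0.025,0],[-1,0,-0.035,0,0],[-1,0,-0.035,0,0],[1,0,-0.035,0,0],[1,0,0,0,-0.12],[1,0,0,0,-0.12],[1,0,0,0,-0.12],[1,0,0,0,-0.12],[1,0,0,0,-0.12],[1,0,0,0,-0.12],[1,0,0,0,-0.12],[1,0,0,0,-0.12],[1,0,0,0,-0.12],[1,0,0,0,-0.12]]}}

```text
clock: 15.73
ee_pos: [0.5046, 0.0429, 0.0865]
tcp_rot: [0.0, 0.046, 0.999, 0.0]
ft_force: [-0.2, -0.1, -0.7]
finger_gap: 0.0689
grasp_force: 0.0
```

Call:
{"api": "drive_tool", "payload": {"increments": [[1,0,0,0,-0.12],[1,0,0,0,-0.12],[1,0,0,0,-0.12],[1,0,0,0,-0.02],[1,0,0,0,0]]}}

```text
clock: 16.15
ee_pos: [0.5047, 0.0426, 0.0864]
tcp_rot: [0.0, -0.139, 0.99, 0.0]
ft_force: [-0.4, 0.0, 0.1]
finger_gap: 0.0929
grasp_force: 0.0
```

```bash
python3 - <<'E'
from h import *
rel()
for n in("scene","top"):
    C,y,c=edge(n,(-.047,.001),.165,mg=.012)
    t=C+R2(y)@[-.065,.05];go(*t,y,world=False,z=-.0133)
E
```

```text
TCP reader [-0.1684  0.157 ] head 0.158 z 0.0864 F [-0.39707537  0.04828198] t 16.15
scene 18 reader C [-0.0143  0.0202] th 0.589 endR [ 0.0579 -0.0879] endL [-0.0865  0.1283] backR [ 0.0762 -0.0757] frontR [ 0.0396 -0.1001] backL [-0.0682  0.1405]
clock 16.20 pos [0.5047 0.0424 0.0864] head 0.277 F [ 0.   0.7 -0.4] target [ 0.5923 -0.079 ] shift [-0.051  -0.1408  0.0997] turn -0.4325
top 42 reader C [-0.0459 -0.0112] th 0.162 endR [-0.0249 -0.1395] endL [-0.0668  0.1171] backR [-0.0032 -0.1359] frontR [-0.0467 -0.143 ] backL [-0.0451  0.1207]
clock 16.25 pos [0.5047 0.0423 0.0865] head 0.277 F [ 0.1 -0.3 -1.5] target [ 0.5702 -0.0797] shift [-0.0296 -0.1352  0.0998] turn -0.0056
```

```bash
python3 - <<'E'
from h import *
from station import arm
C=np.array([-.0465,.001]);y=.163
for n in("scene","top"):
    c=arm.capture(n);W=pts(c);z=W[...,2];L=((W[...,:2]-O)@R2(PSI)-C)@R2(y)
    for nm,ys in(("L",np.arange(.09,.15,.006)),("R",np.arange(-.15,-.1,.006))):
        for y0 in ys:
            m=(abs(L[...,1]-y0)<.003)&(abs(L[...,0])<.014)&(z<.2)
            print(n,nm,y0.round(3),m.sum(),"z",np.percentile(z[m],[5,50,95]).round(3) if m.sum() else "","g",c["frame"][m].mean().round() if m.sum() else "")
    a=[]
    # tubes: centroid
    m=(z>.052)&(z<.068)&(abs(L[...,0])<.02)&(abs(L[...,1])<.125)
    k,l,s,ce=cv2.connectedComponentsWithStats(m.astype(np.uint8))
    for i in range(1,k):
        if s[i,4]>5:print(" tube",L[l==i].mean(0).round(4),s[i,4])
E
```

```text
scene L 0.09 74 z [0.042 0.053 0.065] g 95.0
scene L 0.096 32 z [0.034 0.043 0.055] g 64.0
scene L 0.102 30 z [0.033 0.041 0.044] g 57.0
scene L 0.108 10 z [0.039 0.043 0.044] g 71.0
scene L 0.114 10 z [0.042 0.043 0.044] g 81.0
scene L 0.12 22 z [0.042 0.043 0.044] g 79.0
scene L 0.126 111 z [0.005 0.027 0.044] g 44.0
scene L 0.132 117 z [0.002 0.019 0.042] g 45.0
scene L 0.138 24 z [0.002 0.003 0.004] g 116.0
scene L 0.144 23 z [0.002 0.003 0.005] g 136.0
scene R -0.15 0 z  g 
scene R -0.144 0 z  g 
scene R -0.138 0 z  g 
scene R -0.132 0 z  g 
scene R -0.126 0 z  g 
scene R -0.12 0 z  g 
scene R -0.114 0 z  g 
scene R -0.108 0 z  g 
scene R -0.102 0 z  g 
 tube [-0.0058  0.0872] 69
top L 0.09 24 z [0.039 0.06  0.065] g 86.0
top L 0.096 21 z [0.034 0.041 0.059] g 54.0
top L 0.102 22 z [0.007 0.04  0.043] g 47.0
top L 0.108 22 z [0.006 0.019 0.043] g 46.0
top L 0.114 21 z [0.006 0.024 0.043] g 45.0
top L 0.12 7 z [0.016 0.038 0.042] g 37.0
top L 0.126 0 z  g 
top L 0.132 0 z  g 
top L 0.138 0 z  g 
top L 0.144 0 z  g 
top R -0.15 20 z [0.042 0.046 0.048] g 132.0
top R -0.144 24 z [0.041 0.045 0.05 ] g 122.0
top R -0.138 40 z [-0.002  0.03   0.047] g 60.0
top R -0.132 0 z  g 
top R -0.126 21 z [0.038 0.041 0.045] g 60.0
top R -0.12 24 z [0.038 0.041 0.046] g 58.0
top R -0.114 29 z [0.005 0.035 0.043] g 41.0
top R -0.108 21 z [0.003 0.029 0.044] g 47.0
top R -0.102 15 z [0.005 0.039 0.042] g 54.0
 tube [-0.0018 -0.0827] 44
 tube [-0.0025 -0.0105] 41
 tube [-0.0023  0.0134] 42
 tube [-0.0022  0.0857] 41
```

Call:
{"api": "drive_tool", "payload": {"increments": [[1,-0.008,-0.03,0,0],[1,-0.008,-0.03,0,0],[1,-0.008,-0.03,0,0],[1,-0.007,-0.03,0,-0.004],[1,0,0,0.025,0],[1,0,0,0.025,0],[1,0,0,0.025,0],[1,0,0,0.025,0],[1,-0.007,0,0,0],[1,-0.007,0,0,0],[1,-0.007,0,0,0],[1,-0.007,0,0,0],[1,0,0,0,0]]}}

```text
clock: 17.43
ee_pos: [0.5981, -0.0569, -0.011]
tcp_rot: [0.002, -0.142, 0.99, -0.001]
ft_force: [0.5, 0.9, 0.7]
finger_gap: 0.0929
grasp_force: 0.0
```

```bash
python3 - <<'E'
from h import *
B,h=rel();print("TCP local",(B-np.array([-.0465,.002]))@R2(.162))
edge("scene",(-.0465,.002),.162,mg=.01)
E
```

```text
TCP reader [-0.0877  0.0469] head 0.164 z -0.011 F [0.60497867 0.83306711] t 17.43
TCP local [-0.0334106   0.05093645]
scene 15 reader C [-0.0479  0.0014] th 0.147 endR [-0.0288 -0.1272] endL [-0.0669  0.13  ] backR [-0.0071 -0.1239] frontR [-0.0506 -0.1304] backL [-0.0451  0.1333]
```

Call:
{"api": "drive_tool", "payload": {"increments": [[1,-0.003,0,0,0],[1,-0.0036,0,0,0.02],[1,-0.0036,0,0,0.02],[1,-0.0036,0,0,0.02],[1,-0.0036,0,0,0.02],[1,-0.0036,0,0,0.02],[1,-0.0036,0,0,0.02],[1,0,0,0,0]]}}

```text
clock: 18.15
ee_pos: [0.6194, -0.0512, -0.0136]
tcp_rot: [0.0, -0.081, 0.997, -0.0]
ft_force: [0.1, 0.4, -0.4]
finger_gap: 0.0929
grasp_force: 0.0
```

```bash
python3 - <<'E'
from h import *
B,h=rel();print((B+R2(h)@[.0305,-.05]).round(4))
edge("scene",B+R2(h)@[.0305,-.05],h,mg=.008);edge("top",B+R2(h)@[.0305,-.05],h,mg=.008)
E
```

```text
TCP reader [-0.0658  0.05  ] head 0.041 z -0.0136 F [0.14755083 0.38500488] t 18.15
[-0.0333  0.0013]
scene 26 reader C [-0.0317  0.0276] th 0.014 endR [-0.0298 -0.1024] endL [-0.0335  0.1576] backR [-0.0078 -0.1021] frontR [-0.0518 -0.1027] backL [-0.0115  0.1579]
top 19 reader C [-0.0217 -0.1792] th 0.061 endR [-0.0138 -0.309 ] endL [-0.0296 -0.0495] backR [ 0.0082 -0.3076] frontR [-0.0357 -0.3103] backL [-0.0076 -0.0481]
```

Call:
{"api": "drive_tool", "payload": {"increments": [[1,-0.0036,0,0,0.02],[1,-0.0036,0,0,0.021],[1,-0.002,0,0,0],[1,-0.002,0,0,0],[1,0,0,0,0]]}}

```text
clock: 18.67
ee_pos: [0.63, -0.0497, -0.0137]
tcp_rot: [-0.0, -0.062, 0.998, -0.0]
ft_force: [0.5, -0.6, -0.8]
finger_gap: 0.0929
grasp_force: 0.3
```

```bash
cat >> h.py <<'E'
def front(n):
    from station import arm
    c=arm.capture(n);W=pts(c);z=W[...,2];Q=(W[...,:2]-O)@R2(PSI)
    o=arm.get_obs();hh,_=toolh(o);G=(W[...,:2]-o["ee_pos"][:2])@R2(hh);fm=(abs(G[...,0])<.013)&(abs(G[...,1])<.075)
    m=~fm&(z>.037)&(z<.046)&(Q[...,0]>-.065)&(Q[...,0]<.005)&(abs(Q[...,1])<.13)
    for y in np.arange(-.125,.13,.0125):
        k=Q[m&(abs(Q[...,1]-y)<.005)]
        if len(k)>4:print(n,y.round(3),np.sort(k[:,0])[:2].round(4),end="; ")
    m=(z>.052)&(z<.068)&(Q[...,0]>-.05)&(Q[...,0]<-.004)&(abs(Q[...,1])<.125)&~fm
    k,l,s,ce=cv2.connectedComponentsWithStats(m.astype(np.uint8))
    print("\n tubes",[(Q[l==i].mean(0).round(4).tolist(),int(s[i,4])) for i in range(1,k) if s[i,4]>5])
    return c
E
python3 - <<'E'
from h import *
B,h=rel();front("scene");front("top")
E
```

```text
TCP reader [-0.0552  0.0502] head 0.002 z -0.0137 F [ 0.42392124 -0.65596553] t 18.67
scene -0.125 [-0.0473 -0.0459]; scene -0.112 [-0.0465 -0.0458]; scene -0.1 [-0.047  -0.0465]; scene -0.088 [-0.0473 -0.0465]; scene -0.075 [-0.0464 -0.0457]; scene -0.063 [-0.046  -0.0456]; scene -0.05 [-0.0462 -0.0458]; scene -0.013 [-0.0373 -0.0358]; scene -0.0 [-0.0413 -0.0411]; scene 0.012 [-0.0401 -0.0397]; scene 0.025 [-0.0419 -0.04  ]; scene 0.037 [-0.0416 -0.0399]; scene 0.05 [-0.0412 -0.0401]; scene 0.075 [-0.0063 -0.006 ]; scene 0.087 [-0.028  -0.0265]; scene 0.1 [-0.0406 -0.0399]; scene 0.112 [-0.0421 -0.0398]; scene 0.125 [-0.0465 -0.0463]; 
 tubes [([-0.0222, -0.0094], 24), ([-0.0323, -0.0124], 6), ([-0.0242, 0.0897], 27)]
top -0.125 [-0.0439 -0.0434]; top -0.112 [-0.0441 -0.0424]; top -0.1 [-0.0439 -0.0437]; top -0.088 [-0.0446 -0.0425]; top -0.075 [-0.0438 -0.0431]; top -0.063 [-0.0445 -0.0443]; top -0.05 [-0.043  -0.0406]; 
 tubes [([-0.022, -0.0836], 44)]
```

Call:
{"api": "drive_tool", "payload": {"increments": [[1,-0.0015,0,0,0],[1,-0.001,0,0,0],[1,0,0,0,0]]}}

```text
clock: 19.02
ee_pos: [0.6307, -0.0496, -0.0136]
tcp_rot: [-0.002, -0.061, 0.998, 0.0]
ft_force: [-9.8, -0.6, 6.8]
finger_gap: 0.0933
grasp_force: 4.9
```

Call:
{"api": "drive_tool", "payload": {"increments": [[1,0.01,0,0,0],[1,0.015,0,0,0],[1,0.015,0,0,0],[1,0.015,0,0,0],[1,0,0,-0.03,0],[1,0,0,-0.03,0],[1,0,0,-0.03,0],[1,0,0,-0.03,0],[1,0.035,0,0,0],[1,0.035,0,0,0],[1,0.035,0,0,0],[1,0,0,0,0]]}}

```text
clock: 20.02
ee_pos: [0.4672, -0.0688, 0.1045]
tcp_rot: [-0.002, -0.061, 0.998, 0.0]
ft_force: [-0.5, -0.6, -1.3]
finger_gap: 0.0932
grasp_force: 0.0
```

```bash
python3 - <<'E'
from h import *
rel();c=front("scene");front("top")
cv2.imwrite("pics/end.png",cv2.resize(c["frame"][...,::-1][100:290,120:370],(800,600),interpolation=2))
E
```

```text
TCP reader [-0.219   0.0509] head 0.002 z 0.1045 F [-0.56876719 -0.53526058] t 20.02
scene -0.125 [-0.0457 -0.0454]; scene -0.112 [-0.0461 -0.0459]; scene -0.1 [-0.0468 -0.046 ]; scene -0.088 [-0.046 -0.046]; scene -0.075 [-0.0455 -0.0452]; scene -0.063 [-0.046  -0.0453]; scene -0.05 [-0.046  -0.0458]; scene -0.038 [-0.0456 -0.0453]; scene -0.025 [-0.0469 -0.0456]; scene -0.013 [-0.0456 -0.045 ]; scene -0.0 [-0.0459 -0.0459]; scene 0.012 [-0.0458 -0.0453]; scene 0.025 [-0.0462 -0.0456]; scene 0.037 [-0.046  -0.0456]; scene 0.05 [-0.0462 -0.0455]; scene 0.062 [-0.0462 -0.0454]; scene 0.075 [-0.0461 -0.0459]; scene 0.087 [-0.0453 -0.0452]; scene 0.1 [-0.0456 -0.0454]; scene 0.112 [-0.0457 -0.0455]; scene 0.125 [-0.0456 -0.0455]; 
 tubes [([-0.0258, -0.0822], 49), ([-0.0256, 0.002], 110), ([-0.0258, 0.0855], 67)]
top -0.125 [-0.0434 -0.0433]; top -0.112 [-0.0418 -0.0407]; top -0.1 [-0.0439 -0.0433]; top -0.088 [-0.0436 -0.0417]; top -0.075 [-0.043  -0.0429]; top -0.063 [-0.0439 -0.0426]; top -0.05 [-0.0436 -0.043 ]; top -0.038 [-0.0419 -0.0417]; top -0.025 [-0.043  -0.0423]; top -0.013 [-0.0442 -0.0436]; top -0.0 [-0.0428 -0.0423]; top 0.012 [-0.0427 -0.0417]; top 0.025 [-0.0427 -0.0421]; top 0.037 [-0.0437 -0.0432]; top 0.05 [-0.0431 -0.042 ]; top 0.062 [-0.0438 -0.0406]; top 0.075 [-0.0441 -0.0427]; top 0.087 [-0.0433 -0.0431]; top 0.1 [-0.0438 -0.0431]; top 0.112 [-0.0431 -0.0431]; top 0.125 [-0.0433 -0.043 ]; 
 tubes [([-0.0217, -0.0833], 40), ([-0.022, -0.0114], 39), ([-0.0218, 0.0119], 41), ([-0.0223, 0.0841], 39)]
```

View pics/end.png

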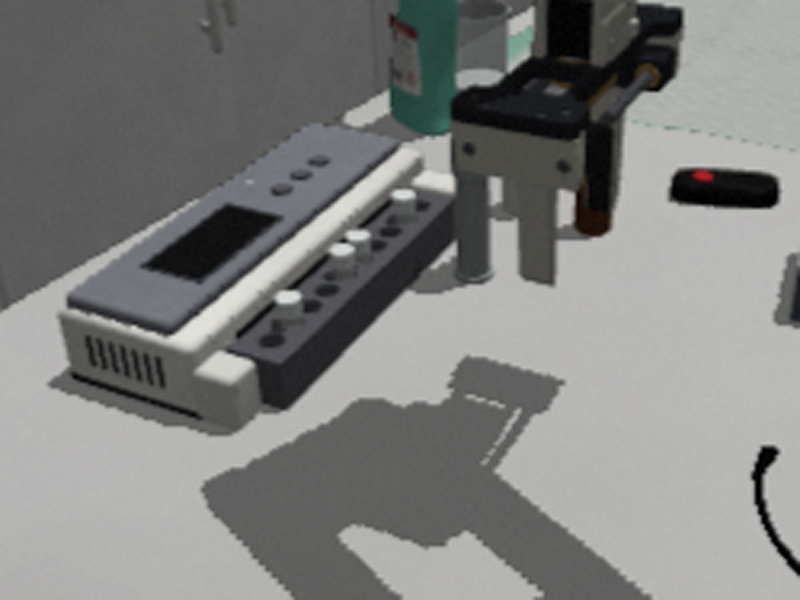

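The block lies square between the cheeks and home along its whole length, with its front edge level at about -44 mm and y about 0. All four tubes stand, at (290,305), (343,258), (358,242) and (403,203). Handing in.

```bash
python3 -c "
from station import arm
print(arm.job_done())"
```

```text
the job is handed in; nothing more can be done
None
```

I handed the job in with the block square between the cheeks and home against the back wall by camera measurement, all four tubes upright in their wells; I never moved near the vials, but I didn't re-measure them at the end, and the hand-in gave no verdict.

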